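Turn the parcel-list leaf in the blue ring binder

ROBOT

A 7-joint arm with a two-finger parallel gripper is mounted at the origin on the work surface. World frame = base frame: x ahead of the robot, y to its left, z up, the work surface at z = 0. Lengths are in m, angles in rad, forces in N, time in s.
With the tool pointing down it reaches from about 0.4 to 0.85 m from the base axis. Payload 10.4 kg.
Tool frame: the origin (TCP) lies at the very end of the fingers, on their centre line; the grasp point (between the pads) lies 19 mm behind it; x points along the fingers, y is the direction in which the jaws open and shut, and the axes are right-handed (so a half turn about x gives the same grasp; the last joint's range is limited). The gripper opens to 85 mm and grips with 20 to 120 N. Pads are 22 mm wide; open, the fingers measure 114 mm over their backs; the gripper's body (76 mm by 85 mm) begins 54 mm behind the grasp point. The pads swing forward as they close: fully open they stand 13 mm farther back than shut.
Start: joints at [-1.252, 0.332, -0.065, 1.46, 0.022, 1.35, -0.088], TCP at [0.209, 0.589, 0.231] pointing down, gripper open.
Joint ranges: [-2.6, 2.6], [-0.5, 2.12], [-1.47, 1.34], [0.16, 2.42], [-1.27, 4.41], [0.06, 2.06], [-2.6, 2.6]. Speed limits (rad/s): [2.22, 2.22, 2.79, 2.79, 3.14, 3.14, 3.14].

INTERFACE

Orientations are given as a unit quaternion [x, y, z, w].
In Python, from workcell import monitor, camera, ticket, regions_of gives the robot as it stands.
- The arm moves only by the tool step_arm, never from a script. Its argument "increments" is a list of rows, each a list of 5 numbers: the finger opening in m, from 0 to 0.0854, then the shift along the world's x, y, z in m, then the turn about the world's z in rad. A call has 1 to 12 rows; each row shifts and turns the commanded pose from where the row before left it; what a row does not reach is not made up. A row lasts 1/12 s, in which the tool goes at most 41.7 mm and 7.16 degrees, less where a joint would pass 70% of its speed; a pose out of reach is approached as far as the arm can. A call with a gripper value outside its range is refused whole. The fingers move at their own pace and stop on an object; "force" is the grip in N (left out, the last holds). Time passes only in rows, so rows that do not move let the fingers close. It gives the time, the measured TCP pose, the force and the opening at its end, in the units of the state.
- monitor.get_obs(): the state, without advancing time (a new reading comes with each control period).
- camera(name): name is "scene" or "top"; returns a dict with "color" (400x640x3 uint8, red, green, blue), "range_z" (400x640 float32, m along the optical axis (not along the pixel's ray), 0 where there is no reading), "fx", "fy", "cx", "cy" (pixels), "cam_to_world" (4x4, takes a point from camera to world coordinates). Camera axes: x right, y up, looking along -z (the intrinsics and any distortion apply to the point x, -y, -z); pixel columns grow to the right and rows downward; lengths in m; the calibration is good to about 2 mm. A picture is of the moment at which its call begins.
- ticket.hand_in(): hands the job in, once; it reports no verdict.
Trained networks look in a picture, given as the dict that the camera call returned (one of the last four; its "shot" number tells which), for a name from the list of things; names that differ only in an ending like _2 or _b are one class to them, and where a whole thing is asked for, a point or a joint stands for the part that bears it (a point fixed in the world has none). Each returns a list of dicts, best first, with "p" (0 to 1); they miss things now and then, are a little off and sometimes report something else, mostly with a low value. They report only what shows in the picture. A call takes as long as a camera call.
- regions_of(picture, query): "region" (400x640 bool, what is visible of it) and "centre" ([row, column] in pixels, amid what is visible of it).
The state is a dict: "clock": time; "joint_pos": joint angles; "joint_velocities": joint speeds; "tau": joint torques, N m; "position": TCP position; "ee_rot": TCP orientation; "ft_force": force on the tool from outside, world axes, zero at the start; "torque": the same for the moment, N m; "grip_width": opening from 0.0 (shut) to 1.0 (fully open).
Only numpy, scipy, OpenCV 4.12 (cv2) and the standard library are available. Lean on these libraries where they do the work, as an engineer would, in place of code of your own. Each camera call takes 0.05 s, during which the arm holds its last target. There are 200 camera calls.

TASK

The packing line of the blue binder is changing over from the yellow parcel list to the green one. Turn the stiff leaf of the blue ring binder right over its rings so that it lies flat on the other half of the binder with its green face up, and let go of it. Leave the leaf of the red binder lying as it is.

Things in the scene. Friction and masses are not known exactly. Their poses are not given: they have to be found in the camera images.
- blue_binder: Open ring binder, blue covers, fixed flat on the table, 175 mm along the spine (x), 256 across (y, towards the half free at the start). Origin: on the table under mid-spine. Left or right of the red one, turned up to 20 deg. The leaf's hinge line is the centre line of the 3 rings (32 mm across): along x, 26 mm above the table. Sheet stacks reach 24 mm high, to 116 mm from the spine.
- blue_leaf (a joint): Blue binder's leaf about the hinge line, rad: 0 flat on the -y half (yellow face up, the start), 1.57 upright, 3.14 flat on the +y half (green face up). A stiff 3 mm plate, 150 mm along the spine, reaching 8 to 115 mm from the hinge line, about 70 g. It turns freely, lightly damped, and falls to the side it leans to.
- blue_grip (a point): Centre of the blue leaf's grip bar: round, 10 mm thick, 32 long, parallel to the spine, on a 26 mm wide tab out of the middle of the free edge. 150 mm from the hinge line, 26 mm over bare table when flat (covers end at 128). Pinched from above by its flat ends (fingers closing along the spine) it pivots between the fingers as the leaf turns. Axes turn with the leaf: -y outwards, x along spine.
- red_leaf (a joint): Angle, rad, of the same kind of leaf (red tab and grip bar, also yellow face up) in the red-covered binder of the same build: 0 as it lies at the start. To be left alone.

How it is judged:
By the outcome, as a careful person would: the job done as asked, in the order asked, and still so for the second after the job is handed in, with the robot touching nothing.
It also fails if it takes over 40 s, if anything falls off the work surface, if the arm or the gripper's body presses on something with over 40 N, if the wrist force passes 120 N, or if a joint passes its speed limit or range.

## Working session

There is one attempt and no reset: what is moved stays moved. The work goes in short steps, Python scripts to look and compute and a tool call to move; the robot and the scene stay as the last step left them, time stands still between calls to the robot, and variables do not carry over. Pictures are saved under pics/ and viewed, about 8 in all and at most 12, crops included, and the job is handed in when it is done.

Besides the shell and the picture viewer there is one more tool, called after "Call:" by a JSON object that holds its "op" and its "data", one argument or row to a line. step_arm: Moves the arm, as the interface text tells. Its arguments: {"type":"object","properties":{"increments":{"type":"array"},"force":{"type":"number"}},"required":["increments"]}

```bash
mkdir -p pics; cat > h.py <<'E'
import numpy as np, cv2
from workcell import monitor, camera, ticket, regions_of
def pts(p,mask):
    r,c=np.nonzero(mask&(p["range_z"]>0)); d=p["range_z"][r,c]
    x=(c-p["cx"])/p["fx"]*d; y=(r-p["cy"])/p["fy"]*d
    P=np.c_[x,-y,-d,np.ones_like(d)]
    return (P@np.array(p["cam_to_world"]).T)[:,:3]
def save(p,n): cv2.imwrite(f"pics/{n}.png",p["color"][:,:,::-1])
E
python3 - <<'E'
from h import *
np.set_printoptions(precision=4,suppress=True)
o=monitor.get_obs(); print(o)
for n in ["top","scene"]:
    p=camera(n); save(p,n+"0"); print(n,[k for k in p if k not in("color","range_z")])
    for q in ["blue_binder","blue_leaf","blue_grip","red_leaf"]:
        for r in regions_of(p,q)[:3]:
            P=pts(p,r["region"]); print(q,r["p"],r["centre"],r["region"].sum(),np.median(P,0) if len(P) else None, P.min(0) if len(P) else 0,P.max(0) if len(P) else 0)
E
```

```text
{'clock': 0.0, 'joint_pos': array([-1.2516,  0.3329, -0.0647,  1.461 ,  0.0216,  1.3499, -0.0885]), 'joint_velocities': array([-0.0006,  0.0014,  0.0007, -0.001 ,  0.001 ,  0.0001,  0.001 ]), 'tau': array([  0.0003, -62.5448,   0.0493, -39.1597,   0.0162,   0.0102,
         0.    ]), 'position': array([0.2094, 0.5885, 0.2305]), 'ee_rot': array([ 0.1197,  0.6969, -0.1207,  0.6967]), 'ft_force': array([-0.5453, -0.1988, -0.5402]), 'torque': array([0.0321, 0.0331, 0.0392]), 'grip_width': 1.0016686998285822}
top ['fx', 'fy', 'cx', 'cy', 'cam_to_world', 'shot']
blue_binder 0.87 [191.7, 384.8] 7601 [ 0.541  -0.2154  0.0245] [ 0.4426 -0.3667 -0.0047] [ 0.6552 -0.0746  0.0477]
blue_binder 0.42 [193.7, 415.4] 3048 [ 0.5356 -0.2764  0.0279] [ 0.4592 -0.373  -0.002 ] [ 0.6299 -0.2094  0.0432]
blue_leaf 0.87 [193.6, 413.4] 2950 [ 0.5347 -0.2769  0.028 ] [ 0.4587 -0.3661 -0.0008] [ 0.6204 -0.212   0.0408]
blue_grip 0.8 [195.7, 417.1] 2899 [ 0.534  -0.2778  0.028 ] [ 0.4585 -0.364  -0.0008] [ 0.6181 -0.2094  0.0408]
red_leaf 0.9 [195.4, 226.6] 2905 [0.5487 0.1671 0.0285] [ 0.4694  0.0773 -0.0047] [0.6333 0.2306 0.0367]
scene ['fx', 'fy', 'cx', 'cy', 'cam_to_world', 'shot']
blue_binder 0.77 [197.3, 244.9] 6963 [ 0.5668 -0.1953  0.0247] [ 0.4588 -0.3848 -0.0021] [ 0.6592 -0.0756  0.0475]
blue_leaf 0.94 [168.5, 223.8] 2333 [ 0.5416 -0.2763  0.0289] [ 0.4405 -0.3848 -0.0012] [ 0.6235 -0.2017  0.0461]
red_leaf 0.68 [282.0, 387.6] 4446 [0.5562 0.1682 0.0289] [ 0.4473  0.0607 -0.0026] [0.6283 0.2289 0.0455]
```

View pics/top0.png

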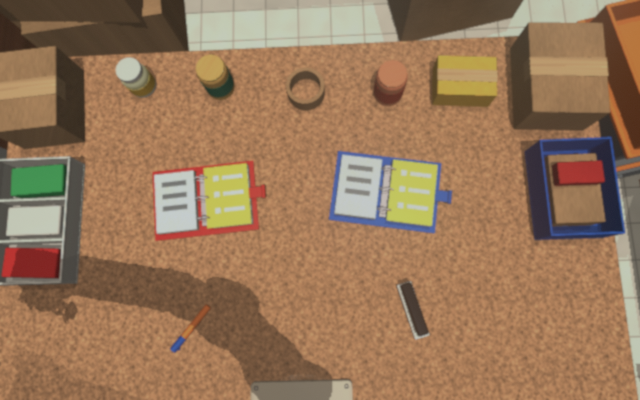

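View pics/scene0.png

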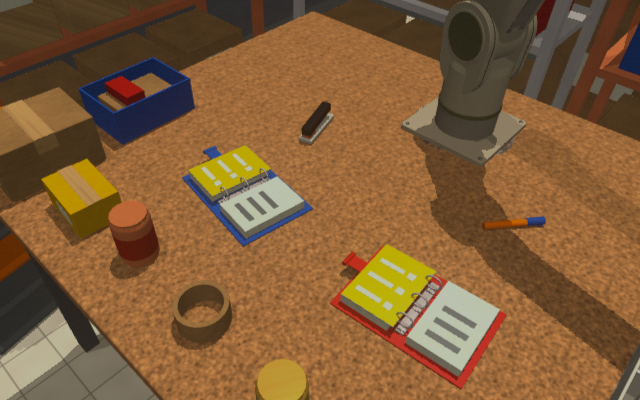

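The top view shows the blue binder centred at about (386,191), its yellow leaf on the right (-y) half and its tab and grip at about (445,196). The red binder is at about (205,200). I'll measure the axes and the grip next.

```bash
cat > m.py <<'E'
from h import *
np.set_printoptions(precision=4,suppress=True)
for n in ["top","scene"]:
    p=camera(n); B=regions_of(p,"blue_binder")[0]["region"]
    B=cv2.dilate(B.astype(np.uint8),np.ones((15,15)))>0
    hsv=cv2.cvtColor(p["color"],cv2.COLOR_RGB2HSV); h,s,v=cv2.split(hsv)
    Y=B&(abs(h.astype(int)-30)<6)&(s>170); bl=B&(abs(h.astype(int)-112)<12)&(s>110)
    if n=="top": # homography-like: rays to plane z
        pass
    def plane(mask,z):
        r,c=np.nonzero(mask); M=np.array(p["cam_to_world"])
        d=np.c_[(c-p["cx"])/p["fx"],-(r-p["cy"])/p["fy"],-np.ones(len(r))]@M[:3,:3].T
        o=M[:3,3]; return (o+d*((z-o[2])/d[:,2])[:,None])[:,:2]
    yp=plane(Y,.0275).astype(np.float32); R=cv2.minAreaRect(yp); print(n,"yellow",R)
    n_,lab,st,ce=cv2.connectedComponentsWithStats((bl).astype(np.uint8))
    bp=plane(bl,0.003).astype(np.float32)
    # remove the tab: y-binder beyond; print hull rect of cover w/o tab
    th=np.deg2rad(R[2]); 
    while th>np.pi/4: th-=np.pi/2
    while th<-np.pi/4: th+=np.pi/2
    ex=np.array([np.cos(th),np.sin(th)]); ey=np.array([-ex[1],ex[0]]); 
    C=np.array(R[0]); u=(bp-C)@ex; w=(bp-C)@ey
    print("th",np.rad2deg(th),"C",C,"cover u",np.percentile(u,[1,99]),"w",np.percentile(w,[0,99.5]))
    g=plane(bl,.029); ug=(g-C)@ex; wg=(g-C)@ey; t=(wg<-.076)&(abs(ug)<.04)
    print("tab n",t.sum(),"u",np.percentile(ug[t],[0,50,100]),"w min",wg[t].min())
    tt=t&(wg<wg[t].min()+.012); print("bar u range",ug[tt].min(),ug[tt].max(),"bar xy",C+ex*ug[tt].mean()+ey*(wg[t].min()+.005))
    print("px",n, p["fx"], np.array(p["cam_to_world"])[:3,3])
E
python3 m.py; python3 - <<'E'
import cv2
a=cv2.imread("pics/top0.png")[140:245,320:465]; b=cv2.imread("pics/scene0.png")[135:250,170:320]
a=cv2.resize(a,(400,290),interpolation=3); b=cv2.resize(b,(400,290),interpolation=3); cv2.imwrite("pics/c1.png",cv2.hconcat([a,b]))
E
```

```text
top yellow ((0.0, 0.0), (0.0, 0.0), 0.0)
th 0.0 C [0. 0.] cover u [0.4501 0.6499] w [-0.3704 -0.0796]Traceback (most recent call last):
  File "m.py", line 25, in <module>
    print("tab n",t.sum(),"u",np.percentile(ug[t],[0,50,100]),"w min",wg[t].min())
                              ~~~~~~~~~~~~~^^^^^^^^^^^^^^^^^^
    return _quantile_unchecked(
        a, q, axis, out, overwrite_input, method, keepdims, weights)
    return _ureduce(a,
                    func=_quantile_ureduce_func,
    ...<5 lines>...
                    overwrite_input=overwrite_input,
                    method=method)
    r = func(a, **kwargs)
    result = _quantile(arr,
                       quantiles=q,
    ...<2 lines>...
                       out=out,
                       weights=wgt)
    slices_having_nans = np.isnan(arr[-1, ...])
                                  ~~~^^^^^^^^^
IndexError: index -1 is out of bounds for axis 0 with size 0
```

View pics/c1.png

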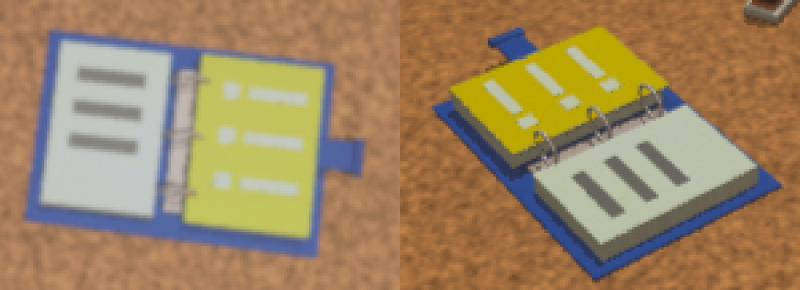

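The crops show the tab and T-shaped grip bar clearly, at about (345,157) in the left crop. I'll loosen the yellow threshold and repeat the measurement.

```bash
sed -i 's/abs(h.astype(int)-30)<6)&(s>170)/abs(h.astype(int)-29)<7)\&(s>130)\&(v>120)/' m.py; python3 m.py
```

```text
top yellow ((0.5396329760551453, -0.2744115889072418), (0.09911699593067169, 0.14301490783691406), 80.65496063232422)
th -9.345039367675778 C [ 0.5396 -0.2744] cover u [-0.0842  0.0844] w [-0.0944  0.1866]
tab n 49 u [-0.0113 -0.0014  0.011 ] w min -0.08891518771999703
bar u range -0.011304536726604508 0.010967869839224813 bar xy [ 0.5257 -0.3572]
px top 468.05521236996685 [ 0.3138 -0.0923  1.1279]
scene yellow ((0.5400230884552002, -0.2774566411972046), (0.1091417446732521, 0.15081651508808136), 80.32752990722656)
th -9.67247009277344 C [ 0.54   -0.2775] cover u [-0.0854  0.0873] w [-0.1224  0.19  ]
tab n 52 u [-0.0153  0.0015  0.0163] w min -0.09107720061892048
bar u range -0.015340043089062018 0.016300495134786566 bar xy [ 0.5265 -0.3625]
px scene 514.2349707449004 [1.0668 0.4432 0.7671]
```

Both cameras agree. The hinge is at about (0.550, -0.217), the binder yaw is about -9.5°, and the bar is at about (0.525, -0.365). I'll go round the base at height, turning the tool by about -80°.

Call:
{"op": "step_arm", "data": {
  "increments": [
    [0.07, 0.02, -0.03, 0, -0.06],
    [0.07, 0.02, -0.03, 0, -0.06],
    [0.07, 0.02, -0.03, 0, -0.06],
    [0.07, 0.02, -0.03, 0, -0.06],
    [0.07, 0.02, -0.03, 0, -0.06],
    [0.07, 0.02, -0.03, 0, -0.06],
    [0.07, 0.02, -0.03, 0, -0.06],
    [0.07, 0.02, -0.03, 0, -0.06],
    [0.07, 0.02, -0.03, 0, -0.06],
    [0.07, 0.02, -0.03, 0, -0.06],
    [0.07, 0.02, -0.03, 0, -0.06],
    [0.07, 0.02, -0.03, 0, -0.06]
  ],
  "force": 30
}}

```text
clock: 1.8
position: [0.4502, 0.2273, 0.2317]
ee_rot: [0.359, 0.609, -0.359, 0.609]
ft_force: [0.3, 0.0, 0.4]
grip_width: 0.823
```

Call:
{"op": "step_arm", "data": {
  "increments": [
    [0.07, 0.005, -0.035, 0, -0.056],
    [0.07, 0.005, -0.035, 0, -0.056],
    [0.07, 0.005, -0.035, 0, -0.056],
    [0.07, 0.005, -0.035, 0, -0.056],
    [0.07, 0.005, -0.035, 0, -0.056],
    [0.07, 0.005, -0.035, 0, -0.056],
    [0.07, 0.005, -0.035, 0, -0.056],
    [0.07, 0.005, -0.035, 0, -0.056],
    [0.07, 0.005, -0.035, 0, -0.056],
    [0.07, 0.005, -0.035, 0, -0.056],
    [0.07, 0.005, -0.035, 0, -0.056],
    [0.07, 0.005, -0.035, 0, -0.056]
  ]
}}

```text
clock: 2.8
position: [0.5095, -0.1928, 0.2317]
ee_rot: [0.54, 0.457, -0.539, 0.457]
ft_force: [0.1, -0.1, -0.1]
grip_width: 0.817
```

Call:
{"op": "step_arm", "data": {
  "increments": [
    [0.07, 0.003, -0.035, 0, 0],
    [0.07, 0.003, -0.035, 0, 0],
    [0.07, 0.003, -0.035, 0, 0],
    [0.07, 0.003, -0.035, 0, 0],
    [0.07, 0.003, -0.034, 0, 0],
    [0.07, 0, 0, -0.02, 0],
    [0.07, 0, 0, -0.02, 0],
    [0.07, 0, 0, 0, 0],
    [0.07, 0, 0, 0, 0]
  ]
}}

```text
clock: 3.55
position: [0.5243, -0.3645, 0.1908]
ee_rot: [-0.539, -0.458, 0.539, -0.457]
ft_force: [-0.4, -0.8, 1.8]
grip_width: 0.818
```

Call:
{"op": "step_arm", "data": {
  "increments": [
    [0.06, 0, 0, -0.025, 0],
    [0.06, 0, 0, -0.03, 0],
    [0.06, 0, 0, -0.03, 0],
    [0.06, 0, 0, -0.03, 0],
    [0.06, 0, 0, -0.02, 0],
    [0.06, 0, 0, 0, 0],
    [0.06, 0, 0, 0, 0]
  ]
}}

```text
clock: 4.13
position: [0.5251, -0.3649, 0.0574]
ee_rot: [0.539, 0.458, -0.539, 0.458]
ft_force: [0.5, -0.4, 1.2]
grip_width: 0.699
```

```bash
python3 - <<'E'
from h import *
a=camera("top");b=camera("scene")
f=lambda p,r,c:cv2.resize(p["color"][r:r+120,c:c+120,::-1],(400,400),interpolation=3)
cv2.imwrite("pics/g1.png",cv2.hconcat([f(a,140,380),f(b,80,160)]))
E
```

```text
(no output)
```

View pics/g1.png

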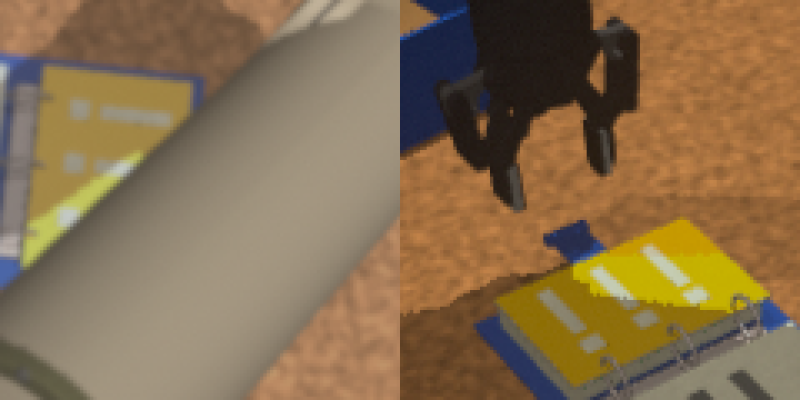

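The left crop is blocked by the arm. The right crop shows the fingers above and either side of the bar at about (570,240), so I'll go down and close.

Call:
{"op": "step_arm", "data": {
  "increments": [
    [0.06, 0, 0, -0.02, 0],
    [0.06, 0, 0, -0.02, 0],
    [0.06, 0, 0, -0.01, 0],
    [0.06, 0, 0, 0, 0],
    [0.05, 0, 0, 0, 0],
    [0.04, 0, 0, 0, 0],
    [0.02, 0, 0, 0, 0],
    [0.02, 0, 0, 0, 0],
    [0.02, 0, 0, 0, 0],
    [0.02, 0, 0, 0, 0],
    [0.02, 0, 0, 0, 0]
  ],
  "force": 30
}}

```text
clock: 5.15
position: [0.5259, -0.3659, 0.0079]
ee_rot: [0.539, 0.457, -0.539, 0.459]
ft_force: [2.0, -0.9, 8.2]
grip_width: 0.361
```

The opening of about 31 mm fits the 32 mm bar. Next I'll work out the arc.

```bash
python3 - <<'E'
import numpy as np
N=28;t=np.linspace(0,np.pi,N+1);s=.150*(1-np.cos(t))
P=np.round(np.c_[.163*s,.9866*s,.150*np.sin(t)],3);D=np.diff(P,axis=0)
for i in range(0,N,7): print(",".join("[0.02,%.3g,%.3g,%.3g,0]"%tuple(d) for d in D[i:i+7]), P[i+7])
E
```

```text
[0.02,0,0.001,0.017,0],[0.02,0.001,0.003,0.016,0],[0.02,0,0.004,0.017,0],[0.02,0.001,0.007,0.015,0],[0.02,0.002,0.008,0.015,0],[0.02,0.001,0.009,0.014,0],[0.02,0.002,0.011,0.012,0] [0.007 0.043 0.106]
[0.02,0.002,0.013,0.011,0],[0.02,0.002,0.013,0.01,0],[0.02,0.003,0.015,0.008,0],[0.02,0.002,0.015,0.007,0],[0.02,0.003,0.016,0.004,0],[0.02,0.003,0.016,0.003,0],[0.02,0.002,0.017,0.001,0] [0.024 0.148 0.15 ]
[0.02,0.003,0.017,-0.001,0],[0.02,0.003,0.016,-0.003,0],[0.02,0.003,0.016,-0.004,0],[0.02,0.002,0.015,-0.007,0],[0.02,0.002,0.015,-0.008,0],[0.02,0.003,0.013,-0.01,0],[0.02,0.002,0.013,-0.011,0] [0.042 0.253 0.106]
[0.02,0.002,0.011,-0.012,0],[0.02,0.001,0.009,-0.014,0],[0.02,0.001,0.008,-0.015,0],[0.02,0.002,0.007,-0.015,0],[0.02,0,0.004,-0.017,0],[0.02,0.001,0.003,-0.016,0],[0.02,0,0.001,-0.017,0] [0.049 0.296 0.   ]
```

Call:
{"op": "step_arm", "data": {
  "increments": [
    [0.02, 0, 0.001, 0.017, 0],
    [0.02, 0.001, 0.003, 0.016, 0],
    [0.02, 0, 0.004, 0.017, 0],
    [0.02, 0.001, 0.007, 0.015, 0],
    [0.02, 0.002, 0.008, 0.015, 0],
    [0.02, 0.001, 0.009, 0.014, 0],
    [0.02, 0.002, 0.011, 0.012, 0],
    [0.02, 0, 0, 0, 0]
  ]
}}

```text
clock: 5.82
position: [0.5331, -0.3213, 0.1151]
ee_rot: [0.539, 0.457, -0.538, 0.459]
ft_force: [3.8, -3.5, 0.9]
grip_width: 0.358
```

```bash
python3 - <<'E'
from h import *
b=camera("scene")
cv2.imwrite("pics/a1.png",cv2.resize(b["color"][60:260,140:340,::-1],(600,600),interpolation=3))
print(monitor.get_obs()["ft_force"])
E
```

```text
[ 5.77739508 -4.20311661  1.25528056]
```

View pics/a1.png

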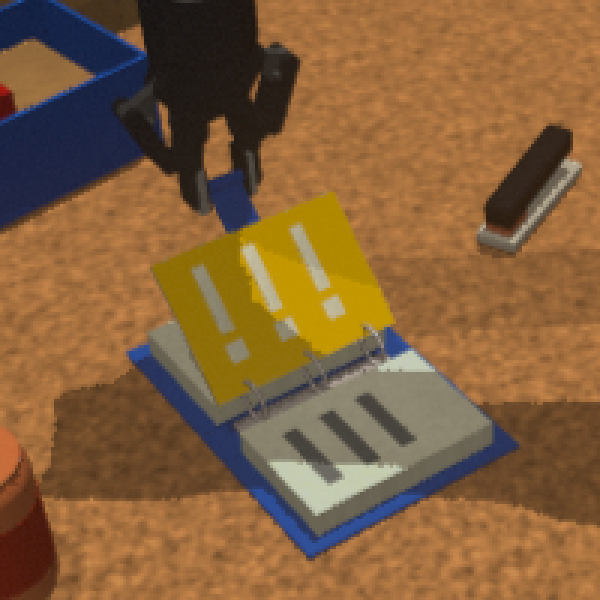

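The leaf is held by its tab at about (230,195) and turned up about 45°, with small forces. I'll continue the arc.

Call:
{"op": "step_arm", "data": {
  "increments": [
    [0.02, 0.002, 0.013, 0.011, 0],
    [0.02, 0.002, 0.013, 0.01, 0],
    [0.02, 0.003, 0.015, 0.008, 0],
    [0.02, 0.002, 0.015, 0.007, 0],
    [0.02, 0.003, 0.016, 0.004, 0],
    [0.02, 0.003, 0.016, 0.003, 0],
    [0.02, 0.002, 0.017, 0.001, 0]
  ]
}}

```text
clock: 6.45
position: [0.55, -0.2181, 0.1578]
ee_rot: [0.54, 0.456, -0.539, 0.459]
ft_force: [8.8, -3.0, 2.4]
grip_width: 0.363
```

Call:
{"op": "step_arm", "data": {
  "increments": [
    [0.02, 0.003, 0.017, -0.001, 0],
    [0.02, 0.003, 0.016, -0.003, 0],
    [0.02, 0.003, 0.016, -0.004, 0],
    [0.02, 0.002, 0.015, -0.007, 0],
    [0.02, 0.002, 0.015, -0.008, 0],
    [0.02, 0.003, 0.013, -0.01, 0],
    [0.02, 0.002, 0.013, -0.011, 0],
    [0.02, 0, 0, 0, 0]
  ]
}}

```text
clock: 7.12
position: [0.568, -0.1094, 0.1107]
ee_rot: [0.539, 0.458, -0.538, 0.459]
ft_force: [8.4, 2.4, 3.6]
grip_width: 0.358
```

```bash
python3 - <<'E'
from h import *
b=camera("scene")
cv2.imwrite("pics/a2.png",cv2.resize(b["color"][60:260,140:340,::-1],(600,600),interpolation=3))
print(monitor.get_obs()["ft_force"])
E
```

```text
[5.89329052 2.50808304 5.10055445]
```

View pics/a2.png

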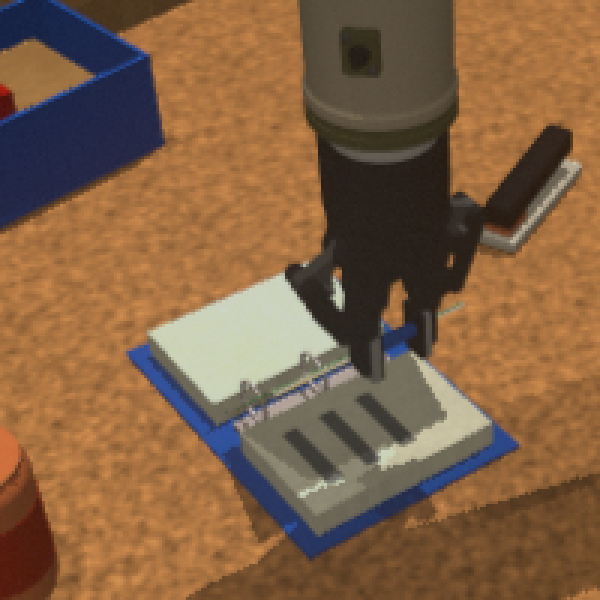

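The leaf is seen edge-on: the thin line from (455,310) to (320,490) is the plane at 135° viewed from this camera. The bar is still between the fingers, so I'll lower it.

Call:
{"op": "step_arm", "data": {
  "increments": [
    [0.02, 0.002, 0.011, -0.012, 0],
    [0.02, 0.001, 0.009, -0.014, 0],
    [0.02, 0.001, 0.008, -0.015, 0],
    [0.02, 0.002, 0.007, -0.015, 0],
    [0.02, 0, 0.004, -0.017, 0],
    [0.02, 0.001, 0.003, -0.015, 0],
    [0.02, 0, 0.001, -0.014, 0],
    [0.02, 0, 0, 0, 0],
    [0.02, 0, 0, 0, 0]
  ]
}}

```text
clock: 7.92
position: [0.5748, -0.0685, 0.0097]
ee_rot: [0.54, 0.457, -0.538, 0.458]
ft_force: [7.6, 3.8, 0.8]
grip_width: 0.358
```

Call:
{"op": "step_arm", "data": {
  "increments": [
    [0.04, 0, 0, 0, 0],
    [0.05, 0, 0, 0, 0],
    [0.065, 0, 0, 0, 0],
    [0.065, 0, 0, 0, 0],
    [0.065, 0, 0, 0, 0],
    [0.065, 0, 0, 0, 0]
  ]
}}

```text
clock: 8.42
position: [0.5732, -0.0693, 0.0102]
ee_rot: [-0.539, -0.458, 0.539, -0.458]
ft_force: [-0.6, -1.1, 0.6]
grip_width: 0.762
```

Call:
{"op": "step_arm", "data": {
  "increments": [
    [0.065, 0, 0, 0.01, 0],
    [0.065, 0, 0, 0.02, 0],
    [0.065, 0, 0, 0.03, 0],
    [0.065, 0, 0, 0.04, 0],
    [0.065, 0, 0, 0.04, 0],
    [0.065, 0, 0, 0.04, 0],
    [0.065, -0.02, 0.03, 0.02, 0],
    [0.065, -0.02, 0.035, 0, 0],
    [0.065, -0.02, 0.035, 0, 0],
    [0.065, -0.02, 0.035, 0, 0],
    [0.065, -0.02, 0.035, 0, 0],
    [0.065, 0, 0, 0, 0]
  ]
}}

```text
clock: 9.42
position: [0.47, 0.1078, 0.211]
ee_rot: [0.537, 0.461, -0.537, 0.459]
ft_force: [0.7, 0.6, 1.2]
grip_width: 0.766
```

```bash
python3 - <<'E'
from h import *
np.set_printoptions(precision=3,suppress=True)
b=camera("scene"); a=camera("top")
cv2.imwrite("pics/f1.png",cv2.hconcat([b["color"][100:400,120:520,::-1],a["color"][60:360,140:540,::-1]]))
for p in (b,a):
  for q in ("blue_leaf","red_leaf"):
    for r in regions_of(p,q)[:1]:
        P=pts(p,r["region"]); print(q,r["p"],r["centre"],np.median(P,0),np.percentile(P[:,2],[5,50,95]))
E
```

```text
blue_leaf 0.82 [201.7, 263.3] [ 0.568 -0.147  0.029] [0.027 0.029 0.031]
red_leaf 0.94 [283.2, 387.6] [0.556 0.168 0.029] [0.027 0.029 0.031]
blue_leaf 0.89 [184.3, 357.9] [ 0.56  -0.148  0.028] [0.025 0.028 0.032]
```

View pics/f1.png

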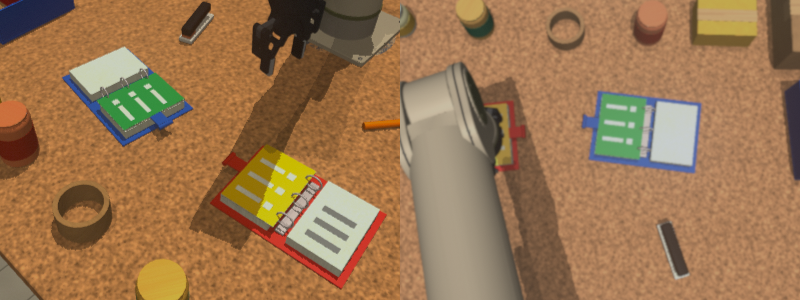

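The green face is up on the +y half and flat at z≈0.029. The red leaf has not changed, and the gripper is clear in the air.

```bash
python3 -c "
from workcell import ticket; print(ticket.hand_in())"
```

```text
the job is handed in; nothing more can be done
None
```

I pinched the blue leaf's grip bar by its ends, turned the leaf over the rings, set it down on the other half of the binder and let go. I then moved the arm clear and handed the job in, about 9.5 s into the 40 s allowed.

- **Blue leaf:** after release, both cameras show it green face up on the +y half. The scene camera puts it flat at 27–31 mm and the top camera at 25–32 mm.
- **Red leaf:** the scene camera shows it yellow face up in its starting position. The top camera's view of it was mostly blocked by the arm, so only one camera confirms this.
- **Forces:** every wrist force reading stayed below about 12 N. I saw these only at the end of each move and when I took pictures, so I did not see any peaks in between.

No check failed or disagreed in the final state. One early measurement of the bar from the top camera was about 7 mm off. I used the position derived from the hinge line instead, and the grasp confirmed it.

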